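Select the red speed on the bearing run-in stand

ROBOT

A 7-joint arm with a two-finger parallel gripper is mounted at the origin on the work surface. World frame = base frame: x ahead of the robot, y to its left, z up, the work surface at z = 0. Lengths are in m, angles in rad, forces in N, time in s.
With the tool pointing down it reaches from about 0.425 to 0.875 m from the base axis. Payload 8.4 kg.
Tool frame: the origin (TCP) lies on the mounting face of the last link; the fingertips stand 182 mm ahead of it and the grasp point (between the pads) lies 164 mm ahead of it; z points along the fingers, y is the line along which they close (so a half turn about z gives the same grasp; the last joint's range is limited). The gripper opens to 87 mm and grips with 3 to 60 N. Pads are 19 mm wide; open, the fingers measure 117 mm over their backs; the gripper's body (75 mm by 190 mm) begins 51 mm behind the grasp point.
Start: joints at [1.146, 0.333, 0.04, 1.465, -0.013, 1.343, -0.059], TCP at [0.208, -0.616, 0.405] pointing down, gripper open.
Joint ranges: [-2.58, 2.58], [-0.38, 2.09], [-1.3, 1.39], [0.25, 2.4], [-1.5, 4.64], [0.08, 2.09], [-2.65, 2.65]. Speed limits (rad/s): [2.22, 2.22, 2.79, 2.79, 3.14, 3.14, 3.14].

INTERFACE

Orientations are given as a unit quaternion [w, x, y, z].
In Python, from cell import arm, eyes gives the robot as it stands.
- The arm moves only by the shell command python3 -m handwheel 'ROWS' [FORCE]. ROWS is JSON, a list of rows, each an object of numbers: "dx", "dy", "dz": the shift along the tool's x, y, z in mm; "wx", "wy", "wz": the turn, a rotation vector about the tool's x, y, z in rad; "jaw": the gripper's target within -1 to 1 (shut at 1, half-way at 0, fully open at -1). In form: [{"dx": .., "dy": .., "dz": .., "wx": .., "wy": .., "wz": .., "jaw": ..}, ...]. A call has exactly 10 rows; each row shifts and turns the commanded pose from where the row before left it, along the tool's axes as they then stand; what a row does not reach is not made up. A row lasts 1/12 s, in which the tool goes at most 41.7 mm and 7.16 degrees, less where a joint would pass 70% of its speed; a pose out of reach is approached as far as the arm can. A call is refused whole if a number of a shift passes 41.7 or a number of a turn 0.125, either way. A call with a gripper value outside its range is refused whole. The fingers move at their own pace and stop on an object; FORCE is the grip in N (left out, the last holds). Time passes only in rows, so rows that do not move let the fingers close, or fill a call up. It gives the time, the measured TCP pose, the force, the opening and the grip force at its end, in the units of the state.
- arm.observe(): the state, without advancing time (a new reading comes with each control period).
- eyes.camera(name): name is "side" or "top" or "wrist"; returns a dict with "color" (420x560x3 uint8, red, green, blue), "z_map" (420x560 float32, m along the optical axis (not along the pixel's ray), 0 where there is no reading), "fov_y" (degrees; the focal length in pixels is half the picture's height over the tangent of half this angle, whatever the lens; pixels are square), "cx", "cy" (the principal point, pixels), "R" (3x3) and "t" (3): a world point X has camera coordinates R X + t. Camera axes: x right, y down, z forward; pixel columns grow to the right and rows downward; lengths in m; the calibration is good to about 2 mm. A picture is of the moment at which its call begins.
- arm.sign_off(): hands the job in; it is judged then, once.
The state is a dict: "time_s": time; "qpos": joint angles; "qvel": joint speeds; "tau": joint torques, N m; "eef_pos": TCP position; "tcp_rot": TCP orientation; "ft_force": force on the tool from outside, world axes, zero at the start; "wrist_torque": the same for the moment, N m; "width": opening from 0.0 (shut) to 1.0 (fully open); "finger_force": force on a finger pad.
Only numpy, scipy, OpenCV 4.12 (cv2) and the standard library are available. Lean on these libraries where they do the work, as an engineer would, in place of code of your own. Each camera call takes 0.05 s, during which the arm holds its last target. There are 200 camera calls.

TASK

Put the bearing run-in stand into the speed marked by the red pip: with the fingertips, push the black-knobbed lever out of the middle idle slot, across the gate and fully home into the slot at the red pip. Do not squeeze or force the lever, do not run it into any of the other three speeds on the way, and leave the loose parts and gauges where they are.

Things in the scene. Friction and masses are not known exactly. Their poses are not given: they have to be found in the camera images.
- stand: Bench run-in stand for ball bearings, bolted down: dark bed 305 x 410 x 18 mm, green gearbox housing 170 x 180 mm, top 128 mm above the bench, grey ribbed motor behind it (up to 147 mm high). Origin: on the bench straight under the gate's centre. Its x points to the motor (far side), y to the parts tray (left flank), z up; turned up to 0.4 rad about z.
- tray (a point): Middle of the floor of the aluminium parts tray on the stand's left flank, 90 mm above the bench; tray 150 x 90 mm, rim 14 mm, at y = +146 mm in the stand's axes.
- gate (a point): Centre of the top face of the steel gate plate (128 x 146 x 6 mm), 140 mm above the bench; axes as the stand. Slots: a cross channel along y through here, 18 mm wide; columns at y = +28 (left) and y = -28 mm (right), 18 mm wide, x = -33 to +33 mm, so four speed slots (far/near, left/right); and at y = 0 the idle slot, 16 mm wide, on the near (-x) side only, to x = -33 mm.
- pivot (a point): Pivot of the lever, inside the housing 70 mm straight under gate. Axes as the stand.
- lever: Selector lever: black ball knob 40 mm across (origin at its centre; own z up along the stem) on a steel stem 12 mm thick, 160 mm above the pivot, 90 mm above the plate when upright. It stays where it is left; moving it takes about 5 N at the ball. It starts in the idle slot. Home in a speed slot, the ball is 49 mm in x, 57 mm in y from the gate's centre and 71 mm above the plate.
- lever_gate (a point): Point on the stem's axis 90 mm below the ball's centre, 70 mm from the pivot: about where the stem passes the gate plate. The 12 mm stem is stopped by the plate's tongues between the slots, which have rounded ends. Home in a speed slot this point is 21 mm in x and 25 mm in y from the gate's centre.
- shift_cross (a joint): Sideways swing of the lever about the pivot, rad: 0 in the middle, positive to the stand's +y (left). Stops at +0.39 (left column) and -0.39 (right column); a column's middle is at 0.38. It can swing only while the lever is in the cross channel.
- shift_along (a joint): Swing of the lever along the slots, rad: 0 in the cross channel (free play there about 0.04 either way), positive to the stand's +x (far). Stops, fully home, at +0.31 in the far slots and -0.31 in the near slots. It starts between -0.31 and -0.22, in the idle slot.
- pip_red: Red enamel pip, a disc 20 mm across and 2.5 mm high, screwed into the gate plate just beyond the end of one of the four speed slots: 48 mm along x and 30 mm along y from the gate's centre. Which slot has which colour differs from stand to stand. Origin: centre of its underside, on the plate.
- pip_blue: Blue enamel pip, a disc 20 mm across and 2.5 mm high, screwed into the gate plate just beyond the end of one of the four speed slots: 48 mm along x and 30 mm along y from the gate's centre. Which slot has which colour differs from stand to stand. Origin: centre of its underside, on the plate.
- pip_yellow: Yellow enamel pip, a disc 20 mm across and 2.5 mm high, screwed into the gate plate just beyond the end of one of the four speed slots: 48 mm along x and 30 mm along y from the gate's centre. Which slot has which colour differs from stand to stand. Origin: centre of its underside, on the plate.
- pip_white: White enamel pip, a disc 20 mm across and 2.5 mm high, screwed into the gate plate just beyond the end of one of the four speed slots: 48 mm along x and 30 mm along y from the gate's centre. Which slot has which colour differs from stand to stand. Origin: centre of its underside, on the plate.
- bearing: Old blackened ball bearing, 62 mm across, 16 mm high, lying loose in the stand's tray. Origin: centre of its underside. Leave it.
- sleeve: Copper sleeve, 40 mm across, 45 mm high, standing loose in the stand's tray, its top 136 mm above the bench. Origin: centre of its underside. Leave it.
- caliper_case: Open wooden case, 270 x 110 mm, tray 28 mm high, raised lid to 130 mm, with a steel caliper in it, right of the stand. Origin: centre of the tray's underside. Leave it.
- cover: Yellow plastic bearing cover, 90 mm across, 26 mm high, on the bench left of the stand. Origin: centre of its underside. Leave it.
- plug_gauge: Steel plug gauge, 138 mm long, 22 mm thick, lying on the bench near the robot on the right. Origin: its middle, on the bench. Leave it.
- dial_stand: Dial indicator on a magnetic base 60 x 50 mm with a 255 mm post, arm towards its -x, far right. Origin: centre of the underside. Leave it.

How it is judged:
On the way, in this order (a step that is already met when the one before it is completed fails the run):
1. the lever is out of the idle slot, in the cross channel (value of joint shift_along between -0.09 and 0.09 rad), for 0.1 s.
2. the lever is home in the slot at the red pip (horizontal distance between lever_gate and pip_red below 0.031 m), for 0.2 s.
At the end, for the whole second after the job is handed in: The lever rests in the slot at the red pip, within 4 mm of the slot's end at the gate plate (its site lever_gate within 31 mm, level distance, of the red pip; fully home is 27 mm), and every loose part and gauge is within 12 mm of where it began (horizontal distance between lever_gate and pip_red below 0.031 m and velocity of joint shift_along between -0.05 and 0.05 rad/s and distance of each of bearing, sleeve, caliper_case, cover, plug_gauge, dial_stand from where it was at the start of the episode below 0.012 m); the robot touches nothing.
It fails at once if the lever is run into the blue speed (more than about half way into that slot) (horizontal distance between lever_gate and pip_blue below 0.034 m).
It fails at once if the lever is run into the yellow speed (more than about half way into that slot) (horizontal distance between lever_gate and pip_yellow below 0.034 m).
It fails at once if the lever is run into the white speed (more than about half way into that slot) (horizontal distance between lever_gate and pip_white below 0.034 m).
It fails at once if the lever is squeezed or forced with more than 45 N (contact force between lever and the fingers above 45 N).
It fails at once if a loose part or gauge is lifted, carried or shifted more than 12 mm (distance of any of bearing, sleeve, caliper_case, cover, plug_gauge, dial_stand from where it was at the start of the episode above 0.012 m).
It also fails if it takes over 58 s, if anything falls off the work surface, if the arm or the gripper's body presses on something with over 40 N, if the wrist force passes 120 N, or if a joint passes its speed limit or range.

## Working session

There is one attempt and no reset: what is moved stays moved. The work goes in short steps, Python scripts to look and compute and a shell command to move; the robot and the scene stay as the last step left them, time stands still between calls to the robot, and variables do not carry over. Pictures are saved under pics/ and viewed, at most 10 in all, crops included, and the job is handed in when it is done.

```bash
mkdir -p pics; cat > h.py <<'E'
import numpy as np, cv2
from cell import arm, eyes
def grab(n):
    c=eyes.camera(n); c['f']=210/np.tan(np.radians(c['fov_y'])/2); c['R']=np.array(c['R']);c['t']=np.array(c['t']); return c
def save(c,n): cv2.imwrite('pics/'+n+'.png',c['color'][:,:,::-1])
def world(c,u,v,z=None):
    r=np.array([(u-c['cx'])/c['f'],(v-c['cy'])/c['f'],1.]); o=-c['R'].T@c['t']; d=c['R'].T@r
    return o+d*((z-o[2])/d[2] if z is not None else c['z_map'][int(v),int(u)])
E
python3 - <<'E'
from h import *
a=arm.observe(); print(a)
c=grab('top'); save(c,'top0'); print(c['fov_y'],c['cx'],c['cy'],c['R'],c['t'])
c=grab('side'); save(c,'side0'); print(c['fov_y'],-c['R'].T@c['t'],c['R'])
E
```

```text
{'time_s': 0.0, 'qpos': array([ 1.14582501,  0.33390481,  0.03986904,  1.46626644, -0.01339246,
        1.34332698, -0.05849617]), 'qvel': array([-0.00131492,  0.00079674,  0.00047412,  0.00051139, -0.0013951 ,
       -0.00176179, -0.00083068]), 'tau': array([ 9.48191009e-04, -6.56346703e+01,  1.33522030e+00, -4.03805244e+01,
       -5.99986338e-02,  4.48041537e-02,  1.49586945e-04]), 'eef_pos': array([ 0.20795996, -0.61564485,  0.40386529]), 'tcp_rot': array([-7.97499913e-04,  9.86763682e-01,  1.62162771e-01, -1.90197889e-04]), 'ft_force': array([ 0.56355704, -0.12376404,  0.22319036]), 'wrist_torque': array([-0.00283458,  0.01651872, -0.0032194 ]), 'finger_force': 0.0, 'width': 1.0012842737486127}
45.95565458973239 271.9166311160893 212.82918328252856 [[ 0.02732512 -0.99957442 -0.01021365]
 [-0.9939788  -0.02608473 -0.10642239]
 [ 0.10611068  0.01306015 -0.99426855]] [-0.05029567  0.47784919  1.33844908]
42.34526558762103 [0.18275592 1.0328744  1.35951616] [[-0.96693365 -0.25499806 -0.00391178]
 [-0.18388006  0.70772382 -0.6821401 ]
 [ 0.17671286 -0.65886492 -0.73121104]]
```

View pics/top0.png

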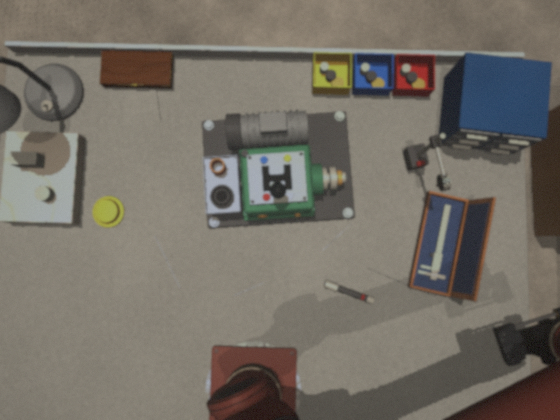

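View pics/side0.png

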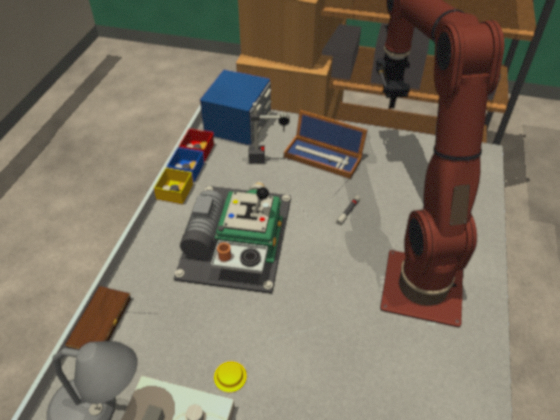

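The top view shows the gate plate around (277,178), with blue at about (263,160), yellow at (288,158), red at about (266,198) and the black knob near (278,190). I'll measure these more precisely.

```bash
cat > m.py <<'E'
from h import *
def cen(m): 
    n,l,s,ce=cv2.connectedComponentsWithStats(m.astype(np.uint8)); 
    return [(tuple(ce[i].round(1)),int(s[i,4])) for i in range(1,n) if s[i,4]>3]
if __name__=='__main__':
    for n,(x0,y0,x1,y1) in {'top':(190,100,370,235),'side':(165,175,301,277)}.items():
        c=grab(n); im=c['color']
        hsv=cv2.cvtColor(im,cv2.COLOR_RGB2HSV); H,S,V=[hsv[:,:,i].astype(int) for i in range(3)]
        w=np.zeros(H.shape,bool); w[y0:y1,x0:x1]=1
        for k,m in dict(red=((H<6)|(H>174))&(S>150)&(V>90),blue=(H>105)&(H<128)&(S>120),yel=(H>20)&(H<35)&(S>120)).items():
            for (u,v),a in cen(m&w): print(n,k,u,v,a,world(c,u,v,.1425).round(4), world(c,u,v).round(4))
        P=cv2.resize(im[y0:y1,x0:x1],(800,600),interpolation=cv2.INTER_CUBIC); cv2.imwrite(f'pics/{n}1.png',P[:,:,::-1])
E
python3 m.py
```

```text
top red 265.9 196.9 8 [ 0.5065 -0.0227  0.1425] [ 0.5062 -0.0228  0.1446]
top blue 263.6 159.6 18 [ 0.6022 -0.0141  0.1425] [ 0.6019 -0.0142  0.1435]
top yel 286.9 157.7 16 [ 0.6086 -0.0733  0.1425] [ 0.6088 -0.0733  0.1416]
top yel 339.5 178.5 4 [ 0.5583 -0.2076  0.1425] [ 0.5674 -0.2138  0.0923]
side red 261.8 218.9 12 [ 0.5062 -0.0228  0.1425] [ 0.5067 -0.0247  0.1403]
side blue 194.5 176.4 13 [ 0.7697 -0.1479  0.1425] [ 0.8261 -0.2613  0.0256]
side blue 230.6 215.1 11 [ 0.6025 -0.0139  0.1425] [ 0.6036 -0.0166  0.1394]
side yel 177.8 187.4 624 [ 0.8035 -0.0862  0.1425] [ 0.8646 -0.1963  0.0228]
side yel 235.0 201.3 18 [ 0.6073 -0.0732  0.1425] [ 0.6074 -0.0735  0.1422]
side yel 278.8 221.2 4 [ 0.454  -0.0267  0.1425] [ 0.474  -0.1049  0.0527]
side yel 273.4 242.6 10 [0.4483 0.0584 0.1425] [ 0.4644 -0.0009  0.0685]
```

View pics/top1.png

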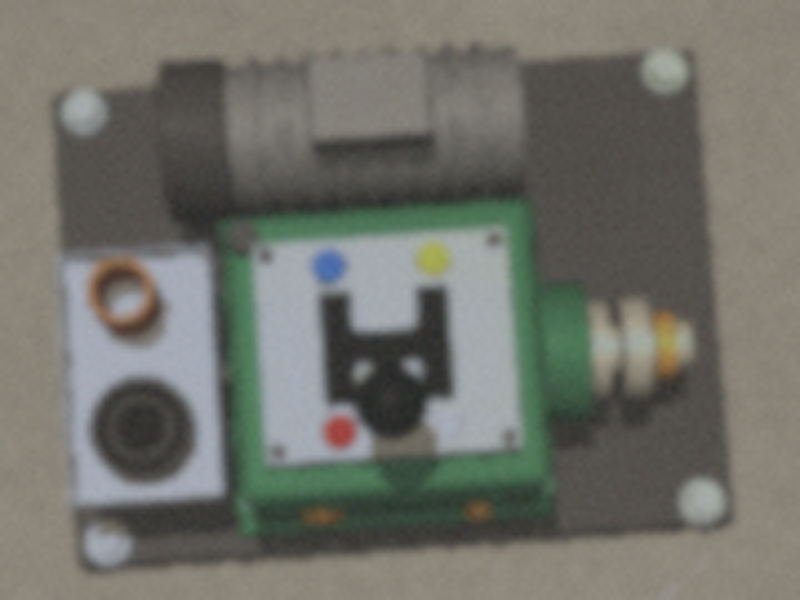

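View pics/side1.png

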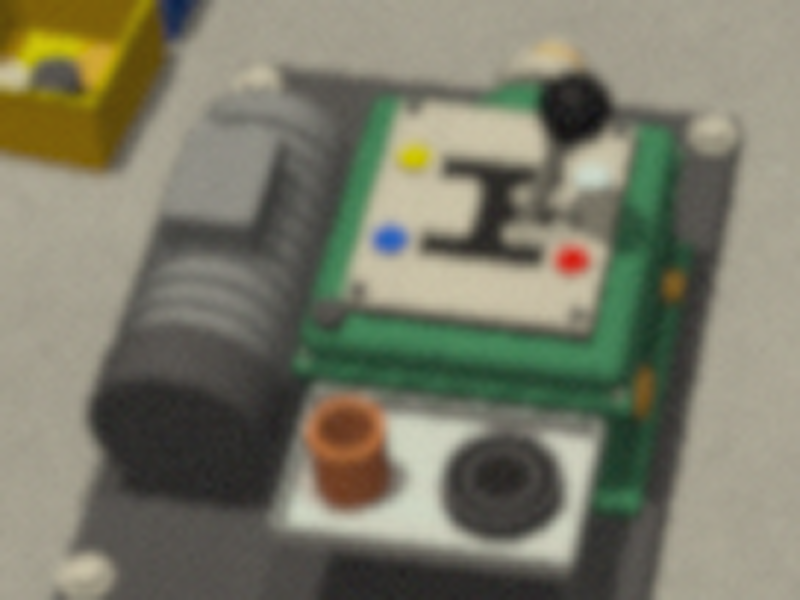

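Red is the near-left slot, with blue far left, yellow far right and white near right. The gate centre is about (0.557, -0.048) and yaw is about 0.092. The plan is to use closed fingertips for three pushes: far, then left, then near.

```bash
cat > s.py <<'E'
from h import *
import sys
from scipy.spatial.transform import Rotation as Ro
G=np.array([.5572,-.0480]); Y=.092; A=np.array([[np.cos(Y),np.sin(Y)],[-np.sin(Y),np.cos(Y)]])
o=arm.observe(); R=Ro.from_quat(np.roll(o['tcp_rot'],-1)).as_matrix()
tip=o['eef_pos']+R@[0,0,.182]
print('t',round(o['time_s'],2),'tip stand mm',(A@(tip[:2]-G)*1e3).round(1),'z',(tip[2]*1e3).round(1),'yaw',np.arctan2(R[1,0],R[0,0]).round(3),'zax',R[:,2].round(3),'F',o['ft_force'].round(1),'w',round(o['width'],2))
for n in sys.argv[1:]:
    c=grab(n); g=c['color'].max(2)
    b=A@(np.array(world(c,278,191,.22))[:2]-G)
    P=np.moveaxis(np.stack(np.meshgrid((np.arange(560)-c['cx'])/c['f'],(np.arange(420)-c['cy'])/c['f'])+[np.ones((420,560))]),0,-1)*c['z_map'][...,None]
    W=(P-c['t'])@c['R']; S=(W[...,:2]-G)@A.T
    m=(W[...,2]>.19)&(W[...,2]<.26)&(abs(S)<.09).all(-1)&(c['z_map']>0)&(g<70)
    l,k=cv2.connectedComponents(m.astype(np.uint8))
    for i in range(1,l):
        q=k==i
        if q.sum()<20: continue
        p=S[q]; v,u=np.nonzero(q); d=A@(world(c,u.mean(),v.mean(),.22)[:2]-G)*1e3
        print(n,'knob? px',q.sum(),(u.mean().round(1),v.mean().round(1)),'ray@.22',d.round(1),'xyrange',(p.min(0)*1e3).round(),(p.max(0)*1e3).round(),'ztop',W[q][:,2].max().round(3))
E
python3 s.py top side
python3 -m handwheel '[{"wz":0.117,"jaw":1},{"wz":0.117,"jaw":1},{"dx":13,"dy":-22.2,"dz":0,"jaw":1},{"dx":13,"dy":-22.2,"jaw":1},{"dx":13,"dy":-22.2,"jaw":1},{"dx":13,"dy":-22.2,"jaw":1},{"dx":13,"dy":-22.2,"jaw":1},{"dx":13,"dy":-22.2,"jaw":1},{"dx":13,"dy":-22.2,"jaw":1},{"dx":13,"dy":-22.2,"jaw":1}]'
python3 s.py
```

```text
t 0.2 tip stand mm [-399.9 -533.1] z 222.2 yaw 0.326 zax [-0.     0.001 -1.   ] F [-0.3  0.1 -0.6] w 1.0
t 0.25 tip stand mm [-399.9 -533.1] z 222.3 yaw 0.326 zax [-0.     0.001 -1.   ] F [ 0.3  0.1 -0.2] w 1.0Traceback (most recent call last):
  File "s.py", line 11, in <module>
    P=np.moveaxis(np.stack(np.meshgrid((np.arange(560)-c['cx'])/c['f'],(np.arange(420)-c['cy'])/c['f'])+[np.ones((420,560))]),0,-1)*c['z_map'][...,None]
                           ~~~~~~~~~~~~~~~~~~~~~~~~~~~~~~~~~~~~~~~~~~~~~~~~~~~~~~~~~~~~~~~~~~~~~~~~~~~~^~~~~~~~~~~~~~~~~~~~~
TypeError: can only concatenate tuple (not "list") to tuple
invalid input
```

```bash
sed -i "s/np.stack(np.meshgrid(\(.*\))+\[np.ones((420,560))\])/np.stack([*np.meshgrid(\1),np.ones((420,560))])/" s.py
python3 s.py top side
python3 -m handwheel '[{"dx":0,"dy":0,"dz":0,"wx":0,"wy":0,"wz":0.117,"jaw":1},{"dx":0,"dy":0,"dz":0,"wx":0,"wy":0,"wz":0.117,"jaw":1},{"dx":13,"dy":-22,"dz":0,"wx":0,"wy":0,"wz":0,"jaw":1},{"dx":13,"dy":-22,"dz":0,"wx":0,"wy":0,"wz":0,"jaw":1},{"dx":13,"dy":-22,"dz":0,"wx":0,"wy":0,"wz":0,"jaw":1},{"dx":13,"dy":-22,"dz":0,"wx":0,"wy":0,"wz":0,"jaw":1},{"dx":13,"dy":-22,"dz":0,"wx":0,"wy":0,"wz":0,"jaw":1},{"dx":13,"dy":-22,"dz":0,"wx":0,"wy":0,"wz":0,"jaw":1},{"dx":13,"dy":-22,"dz":0,"wx":0,"wy":0,"wz":0,"jaw":1},{"dx":13,"dy":-22,"dz":0,"wx":0,"wy":0,"wz":0,"jaw":1}]'
python3 s.py
```

```text
t 0.25 tip stand mm [-399.9 -533.1] z 222.3 yaw 0.326 zax [-0.     0.001 -1.   ] F [ 0.3  0.1 -0.2] w 1.0
top knob? px 188 (np.float64(277.4), np.float64(189.6)) ray@.22 [-43.5   0.4] xyrange [-63. -18.] [-27.  20.] ztop 0.247
side knob? px 104 (np.float64(262.1), np.float64(193.1)) ray@.22 [-45.1  -3.2] xyrange [-65.  -3.] [-32.  23.] ztop 0.246
time_s: 1.18
eef_pos: [0.2958, -0.4298, 0.4049]
tcp_rot: [0.0, 0.999, 0.046, 0.0]
ft_force: [0.2, 0.1, -0.0]
width: 0.328
finger_force: 0.0
t 1.18 tip stand mm [-295.3 -356.2] z 222.9 yaw 0.092 zax [ 0. -0. -1.] F [ 0.2  0.1 -0. ] w 0.33
```

```bash
python3 -m handwheel '[{"dx":12,"dy":-22,"dz":0,"wx":0,"wy":0,"wz":0,"jaw":1},{"dx":12,"dy":-22,"dz":0,"wx":0,"wy":0,"wz":0,"jaw":1},{"dx":12,"dy":-22,"dz":0,"wx":0,"wy":0,"wz":0,"jaw":1},{"dx":12,"dy":-22,"dz":0,"wx":0,"wy":0,"wz":0,"jaw":1},{"dx":12,"dy":-22,"dz":0,"wx":0,"wy":0,"wz":0,"jaw":1},{"dx":12,"dy":-22,"dz":0,"wx":0,"wy":0,"wz":0,"jaw":1},{"dx":12,"dy":-22,"dz":0,"wx":0,"wy":0,"wz":0,"jaw":1},{"dx":12,"dy":-22,"dz":0,"wx":0,"wy":0,"wz":0,"jaw":1},{"dx":12,"dy":-22,"dz":0,"wx":0,"wy":0,"wz":0,"jaw":1},{"dx":12,"dy":-22,"dz":0,"wx":0,"wy":0,"wz":0,"jaw":1}]' >/dev/null
python3 -m handwheel '[{"dx":12,"dy":-20,"dz":2,"wx":0,"wy":0,"wz":0,"jaw":1},{"dx":12,"dy":-20,"dz":2,"wx":0,"wy":0,"wz":0,"jaw":1},{"dx":12,"dy":-20,"dz":3,"wx":0,"wy":0,"wz":0,"jaw":1},{"dx":12,"dy":-20,"dz":3,"wx":0,"wy":0,"wz":0,"jaw":1},{"dx":12,"dy":-20,"dz":3,"wx":0,"wy":0,"wz":0,"jaw":1},{"dx":12,"dy":-20,"dz":3,"wx":0,"wy":0,"wz":0,"jaw":1},{"dx":10,"dy":-16,"dz":3,"wx":0,"wy":0,"wz":0,"jaw":1},{"dx":0,"dy":0,"dz":3,"wx":0,"wy":0,"wz":0,"jaw":1},{"dx":0,"dy":0,"dz":0,"wx":0,"wy":0,"wz":0,"jaw":1},{"dx":0,"dy":0,"dz":0,"wx":0,"wy":0,"wz":0,"jaw":1}]' >/dev/null
python3 s.py top
python3 - <<'E'
from h import *
c=grab('side'); cv2.imwrite('pics/a.png',cv2.resize(c['color'][130:290,160:373],(800,600),interpolation=cv2.INTER_CUBIC)[:,:,::-1])
E
```

```text
t 2.85 tip stand mm [-94.2  -2. ] z 200.6 yaw 0.091 zax [-0.001 -0.    -1.   ] F [-1.1 -0.2 -0.4] w 0.01
```

View pics/a.png

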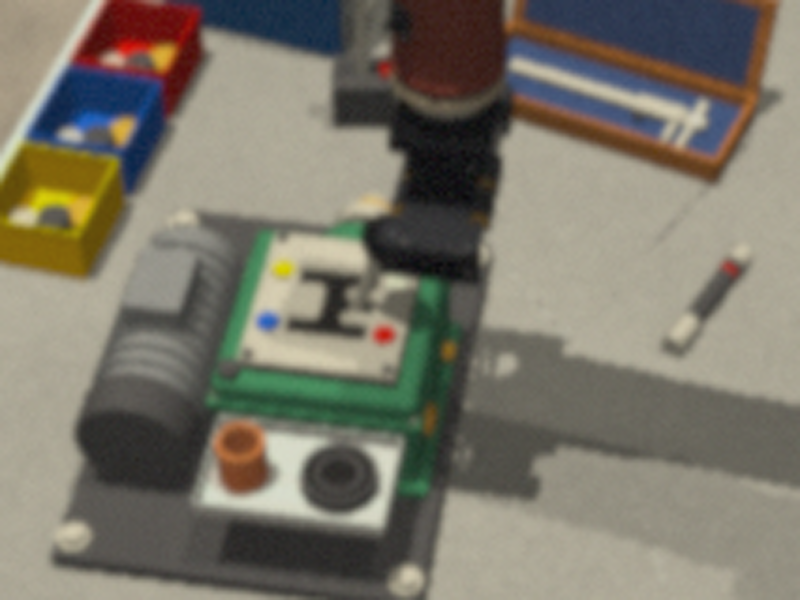

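The side view shows the closed fingers just behind the knob (375,235) on its near side. Next is the push toward +x.

```bash
python3 -m handwheel '[{"dx":3,"dy":-2,"dz":0,"wx":0,"wy":0,"wz":0,"jaw":1},{"dx":3,"dy":0,"dz":0,"wx":0,"wy":0,"wz":0,"jaw":1},{"dx":3,"dy":0,"dz":0,"wx":0,"wy":0,"wz":0,"jaw":1},{"dx":3,"dy":0,"dz":0,"wx":0,"wy":0,"wz":0,"jaw":1},{"dx":3,"dy":0,"dz":0,"wx":0,"wy":0,"wz":0,"jaw":1},{"dx":3,"dy":0,"dz":0,"wx":0,"wy":0,"wz":0,"jaw":1},{"dx":3,"dy":0,"dz":0,"wx":0,"wy":0,"wz":0,"jaw":1},{"dx":3,"dy":0,"dz":0,"wx":0,"wy":0,"wz":0,"jaw":1},{"dx":3,"dy":0,"dz":0,"wx":0,"wy":0,"wz":0,"jaw":1},{"dx":3,"dy":0,"dz":0,"wx":0,"wy":0,"wz":0,"jaw":1}]' >/dev/null
python3 s.py
python3 -m handwheel '[{"dx":2,"dy":0,"dz":0,"wx":0,"wy":0,"wz":0,"jaw":1},{"dx":2,"dy":0,"dz":0,"wx":0,"wy":0,"wz":0,"jaw":1},{"dx":2,"dy":0,"dz":0,"wx":0,"wy":0,"wz":0,"jaw":1},{"dx":2,"dy":0,"dz":0,"wx":0,"wy":0,"wz":0,"jaw":1},{"dx":2,"dy":0,"dz":0,"wx":0,"wy":0,"wz":0,"jaw":1},{"dx":2,"dy":0,"dz":0,"wx":0,"wy":0,"wz":0,"jaw":1},{"dx":2,"dy":0,"dz":0,"wx":0,"wy":0,"wz":0,"jaw":1},{"dx":2,"dy":0,"dz":0,"wx":0,"wy":0,"wz":0,"jaw":1},{"dx":2,"dy":0,"dz":0,"wx":0,"wy":0,"wz":0,"jaw":1},{"dx":0,"dy":0,"dz":0,"wx":0,"wy":0,"wz":0,"jaw":1}]' >/dev/null
python3 s.py side
```

```text
t 3.78 tip stand mm [-64.6   0. ] z 200.7 yaw 0.091 zax [-0.002 -0.001 -1.   ] F [-7.  -2.2  4.3] w 0.0
t 4.62 tip stand mm [-46.2   0. ] z 200.7 yaw 0.091 zax [-0.002 -0.001 -1.   ] F [-5.  -1.3  3.3] w 0.01
```

```bash
python3 -m handwheel '[{"dx":2,"dy":0,"dz":0,"wx":0,"wy":0,"wz":0,"jaw":1},{"dx":2,"dy":0,"dz":0,"wx":0,"wy":0,"wz":0,"jaw":1},{"dx":2,"dy":0,"dz":0,"wx":0,"wy":0,"wz":0,"jaw":1},{"dx":2,"dy":0,"dz":0,"wx":0,"wy":0,"wz":0,"jaw":1},{"dx":2,"dy":0,"dz":0,"wx":0,"wy":0,"wz":0,"jaw":1},{"dx":2,"dy":0,"dz":0,"wx":0,"wy":0,"wz":0,"jaw":1},{"dx":2,"dy":0,"dz":0,"wx":0,"wy":0,"wz":0,"jaw":1},{"dx":1,"dy":0,"dz":0,"wx":0,"wy":0,"wz":0,"jaw":1},{"dx":0,"dy":0,"dz":0,"wx":0,"wy":0,"wz":0,"jaw":1},{"dx":0,"dy":0,"dz":0,"wx":0,"wy":0,"wz":0,"jaw":1}]' >/dev/null
python3 s.py side
python3 - <<'E'
from h import *
c=grab('side'); cv2.imwrite('pics/b.png',cv2.resize(c['color'][170:250,210:317],(800,600),interpolation=cv2.INTER_CUBIC)[:,:,::-1])
E
```

```text
t 5.5 tip stand mm [-31.1   0.1] z 200.8 yaw 0.091 zax [-0.001 -0.001 -1.   ] F [-3.8 -2.9  4.2] w 0.01
```

View pics/b.png

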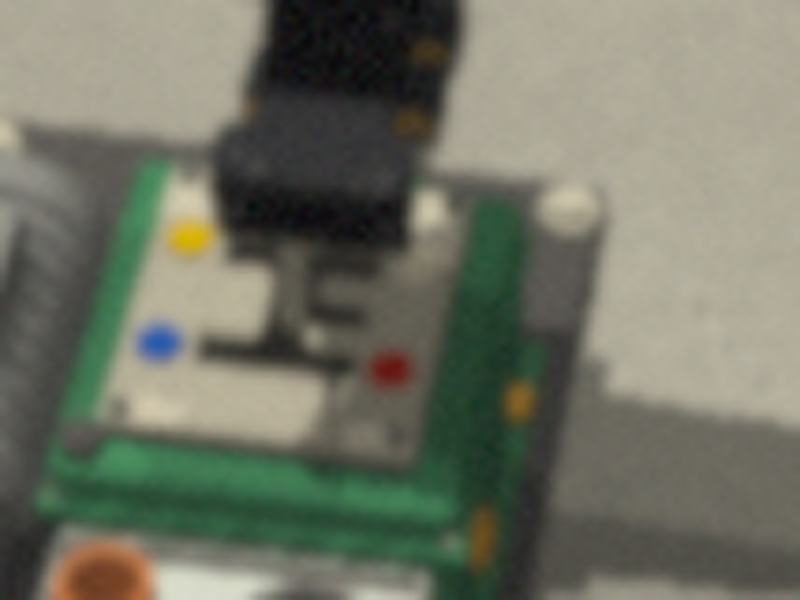

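The stem is now in the cross channel, around (290,300) in the crop. I'll back off, go around to the lever's right side and push left.

```bash
python3 -m handwheel '[{"dx":-10,"dy":0,"dz":0,"wx":0,"wy":0,"wz":0,"jaw":1},{"dx":-15,"dy":0,"dz":0,"wx":0,"wy":0,"wz":0,"jaw":1},{"dx":0,"dy":15,"dz":0,"wx":0,"wy":0,"wz":0,"jaw":1},{"dx":0,"dy":20,"dz":0,"wx":0,"wy":0,"wz":0,"jaw":1},{"dx":0,"dy":20,"dz":0,"wx":0,"wy":0,"wz":0,"jaw":1},{"dx":0,"dy":0,"dz":0,"wx":0,"wy":0,"wz":0,"jaw":1},{"dx":15,"dy":0,"dz":0,"wx":0,"wy":0,"wz":0,"jaw":1},{"dx":15,"dy":0,"dz":0,"wx":0,"wy":0,"wz":0,"jaw":1},{"dx":25,"dy":0,"dz":0,"wx":0,"wy":0,"wz":0,"jaw":1},{"dx":0,"dy":0,"dz":0,"wx":0,"wy":0,"wz":0,"jaw":1}]' >/dev/null
python3 s.py top side
python3 -m handwheel '[{"dx":0,"dy":-3,"dz":0,"wx":0,"wy":0,"wz":0,"jaw":1},{"dx":0,"dy":-3,"dz":0,"wx":0,"wy":0,"wz":0,"jaw":1},{"dx":0,"dy":-3,"dz":0,"wx":0,"wy":0,"wz":0,"jaw":1},{"dx":0,"dy":-3,"dz":0,"wx":0,"wy":0,"wz":0,"jaw":1},{"dx":0,"dy":-3,"dz":0,"wx":0,"wy":0,"wz":0,"jaw":1},{"dx":0,"dy":-3,"dz":0,"wx":0,"wy":0,"wz":0,"jaw":1},{"dx":0,"dy":-2,"dz":0,"wx":0,"wy":0,"wz":0,"jaw":1},{"dx":0,"dy":-2,"dz":0,"wx":0,"wy":0,"wz":0,"jaw":1},{"dx":0,"dy":-2,"dz":0,"wx":0,"wy":0,"wz":0,"jaw":1},{"dx":0,"dy":-2,"dz":0,"wx":0,"wy":0,"wz":0,"jaw":1}]' >/dev/null
python3 s.py side
```

```text
t 6.43 tip stand mm [  2.  -53.1] z 200.4 yaw 0.093 zax [ 0.002  0.002 -1.   ] F [-1.   0.2 -0.3] w 0.0
side knob? px 73 (np.float64(248.8), np.float64(192.0)) ray@.22 [-5.1 -1.3] xyrange [-24.  -3.] [ 9. 23.] ztop 0.251
t 7.37 tip stand mm [ -0.7 -29.5] z 201.0 yaw 0.091 zax [ 0.001 -0.001 -1.   ] F [ 1.  -4.1  2.4] w 0.0
```

```bash
python3 -m handwheel '[{"dx":0,"dy":-2.5,"dz":0,"wx":0,"wy":0,"wz":0,"jaw":1},{"dx":0,"dy":-2.5,"dz":0,"wx":0,"wy":0,"wz":0,"jaw":1},{"dx":0,"dy":-2.5,"dz":0,"wx":0,"wy":0,"wz":0,"jaw":1},{"dx":0,"dy":-2.5,"dz":0,"wx":0,"wy":0,"wz":0,"jaw":1},{"dx":0,"dy":-2.5,"dz":0,"wx":0,"wy":0,"wz":0,"jaw":1},{"dx":0,"dy":-2.5,"dz":0,"wx":0,"wy":0,"wz":0,"jaw":1},{"dx":0,"dy":-2.5,"dz":0,"wx":0,"wy":0,"wz":0,"jaw":1},{"dx":0,"dy":-2.5,"dz":0,"wx":0,"wy":0,"wz":0,"jaw":1},{"dx":0,"dy":-2.5,"dz":0,"wx":0,"wy":0,"wz":0,"jaw":1},{"dx":0,"dy":0,"dz":0,"wx":0,"wy":0,"wz":0,"jaw":1}]' >/dev/null
python3 s.py side top
```

```text
t 8.25 tip stand mm [-0.6 -5.1] z 200.9 yaw 0.093 zax [ 0.  0. -1.] F [ 1.1 -2.   2.9] w 0.0
side knob? px 25 (np.float64(246.3), np.float64(202.1)) ray@.22 [-6.2 40.7] xyrange [-19.  20.] [ 6. 53.] ztop 0.235
```

```bash
python3 -m handwheel '[{"dx":0,"dy":-3,"dz":0,"wx":0,"wy":0,"wz":0,"jaw":1},{"dx":0,"dy":-3,"dz":0,"wx":0,"wy":0,"wz":0,"jaw":1},{"dx":0,"dy":-3,"dz":0,"wx":0,"wy":0,"wz":0,"jaw":1},{"dx":0,"dy":-3,"dz":0,"wx":0,"wy":0,"wz":0,"jaw":1},{"dx":0,"dy":-3,"dz":0,"wx":0,"wy":0,"wz":0,"jaw":1},{"dx":0,"dy":-3,"dz":0,"wx":0,"wy":0,"wz":0,"jaw":1},{"dx":0,"dy":-3,"dz":0,"wx":0,"wy":0,"wz":0,"jaw":1},{"dx":0,"dy":-2,"dz":0,"wx":0,"wy":0,"wz":0,"jaw":1},{"dx":0,"dy":-1,"dz":0,"wx":0,"wy":0,"wz":0,"jaw":1},{"dx":0,"dy":0,"dz":0,"wx":0,"wy":0,"wz":0,"jaw":1}]' >/dev/null
python3 s.py side
python3 -m handwheel '[{"dx":0,"dy":-1,"dz":0,"wx":0,"wy":0,"wz":0,"jaw":1},{"dx":0,"dy":-1,"dz":0,"wx":0,"wy":0,"wz":0,"jaw":1},{"dx":0,"dy":-1,"dz":0,"wx":0,"wy":0,"wz":0,"jaw":1},{"dx":0,"dy":0,"dz":0,"wx":0,"wy":0,"wz":0,"jaw":1},{"dx":0,"dy":0,"dz":0,"wx":0,"wy":0,"wz":0,"jaw":1},{"dx":0,"dy":0,"dz":0,"wx":0,"wy":0,"wz":0,"jaw":1},{"dx":0,"dy":0,"dz":0,"wx":0,"wy":0,"wz":0,"jaw":1},{"dx":0,"dy":0,"dz":0,"wx":0,"wy":0,"wz":0,"jaw":1},{"dx":0,"dy":0,"dz":0,"wx":0,"wy":0,"wz":0,"jaw":1},{"dx":0,"dy":0,"dz":0,"wx":0,"wy":0,"wz":0,"jaw":1}]' >/dev/null
python3 s.py side
```

```text
t 9.18 tip stand mm [-0.8 18.6] z 200.8 yaw 0.092 zax [-0.  0. -1.] F [ 0.3 -2.8 -1.4] w 0.0
side knob? px 23 (np.float64(245.8), np.float64(208.3)) ray@.22 [-9.7 65.3] xyrange [-21.  58.] [ 5. 72.] ztop 0.229
t 10.07 tip stand mm [-0.7 21.1] z 200.8 yaw 0.092 zax [-0.  0. -1.] F [ 0.2 -2.7 -1.4] w 0.01
side knob? px 22 (np.float64(246.1), np.float64(209.1)) ray@.22 [-11.3  68.3] xyrange [-21.  61.] [ 1. 74.] ztop 0.229
```

```bash
for i in 1 2 3; do python3 -m handwheel '[{"dx":0,"dy":-1,"dz":0,"wx":0,"wy":0,"wz":0,"jaw":1},{"dx":0,"dy":0,"dz":0,"wx":0,"wy":0,"wz":0,"jaw":1},{"dx":0,"dy":0,"dz":0,"wx":0,"wy":0,"wz":0,"jaw":1},{"dx":0,"dy":0,"dz":0,"wx":0,"wy":0,"wz":0,"jaw":1},{"dx":0,"dy":0,"dz":0,"wx":0,"wy":0,"wz":0,"jaw":1},{"dx":0,"dy":0,"dz":0,"wx":0,"wy":0,"wz":0,"jaw":1},{"dx":0,"dy":0,"dz":0,"wx":0,"wy":0,"wz":0,"jaw":1},{"dx":0,"dy":0,"dz":0,"wx":0,"wy":0,"wz":0,"jaw":1},{"dx":0,"dy":0,"dz":0,"wx":0,"wy":0,"wz":0,"jaw":1},{"dx":0,"dy":0,"dz":0,"wx":0,"wy":0,"wz":0,"jaw":1}]' | grep -E "ft_|eef"; done
python3 s.py
```

```text
eef_pos: [0.5544, -0.0261, 0.3828]
ft_force: [1.2, -3.5, -1.4]
eef_pos: [0.5543, -0.025, 0.3828]
ft_force: [-0.0, -2.5, -0.8]
eef_pos: [0.5542, -0.0241, 0.3828]
ft_force: [0.2, -3.8, -1.7]
t 12.62 tip stand mm [-0.7 24.1] z 200.8 yaw 0.092 zax [-0.  0. -1.] F [ 0.2 -3.8 -1.7] w 0.01
```

```bash
python3 -m handwheel '[{"dx":0,"dy":10,"dz":0,"wx":0,"wy":0,"wz":0,"jaw":1},{"dx":0,"dy":20,"dz":0,"wx":0,"wy":0,"wz":0,"jaw":1},{"dx":15,"dy":0,"dz":0,"wx":0,"wy":0,"wz":0,"jaw":1},{"dx":15,"dy":0,"dz":0,"wx":0,"wy":0,"wz":0,"jaw":1},{"dx":15,"dy":0,"dz":0,"wx":0,"wy":0,"wz":0,"jaw":1},{"dx":10,"dy":0,"dz":0,"wx":0,"wy":0,"wz":0,"jaw":1},{"dx":0,"dy":0,"dz":0,"wx":0,"wy":0,"wz":0,"jaw":1},{"dx":0,"dy":0,"dz":0,"wx":0,"wy":0,"wz":0,"jaw":1},{"dx":0,"dy":0,"dz":0,"wx":0,"wy":0,"wz":0,"jaw":1},{"dx":0,"dy":0,"dz":0,"wx":0,"wy":0,"wz":0,"jaw":1}]' >/dev/null
python3 s.py side top
python3 - <<'E'
from h import *
c=grab('side'); cv2.imwrite('pics/c.png',cv2.resize(c['color'][170:260,200:320],(800,600),interpolation=cv2.INTER_CUBIC)[:,:,::-1])
E
```

```text
t 13.45 tip stand mm [53.7 -5.9] z 200.9 yaw 0.092 zax [-0. -0. -1.] F [-0.4 -0.1 -0.8] w 0.0
side knob? px 138 (np.float64(245.1), np.float64(205.7)) ray@.22 [-5.5 55.5] xyrange [-24.  46.] [11. 78.] ztop 0.244
top knob? px 92 (np.float64(250.5), np.float64(174.9)) ray@.22 [-3.9 62. ] xyrange [-23.  54.] [12. 70.] ztop 0.243
```

View pics/c.png

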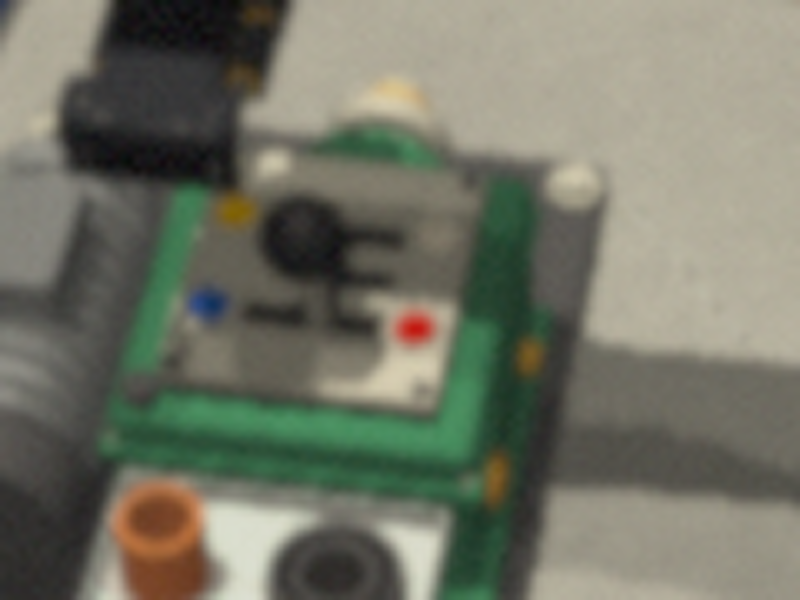

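The knob is at (300,235) in the crop and the stem is in the left column. I'll move to the knob's far side and push near.

```bash
python3 -m handwheel '[{"dx":0,"dy":-13,"dz":0,"wx":0,"wy":0,"wz":0,"jaw":1},{"dx":0,"dy":-20,"dz":0,"wx":0,"wy":0,"wz":0,"jaw":1},{"dx":0,"dy":-20,"dz":0,"wx":0,"wy":0,"wz":0,"jaw":1},{"dx":0,"dy":-11,"dz":0,"wx":0,"wy":0,"wz":0,"jaw":1},{"dx":-8,"dy":0,"dz":0,"wx":0,"wy":0,"wz":0,"jaw":1},{"dx":-8,"dy":0,"dz":0,"wx":0,"wy":0,"wz":0,"jaw":1},{"dx":-3,"dy":0,"dz":0,"wx":0,"wy":0,"wz":0,"jaw":1},{"dx":-3,"dy":0,"dz":0,"wx":0,"wy":0,"wz":0,"jaw":1},{"dx":-3,"dy":0,"dz":0,"wx":0,"wy":0,"wz":0,"jaw":1},{"dx":-3,"dy":0,"dz":0,"wx":0,"wy":0,"wz":0,"jaw":1}]' >/dev/null
python3 s.py
python3 -m handwheel '[{"dx":-2,"dy":0,"dz":0,"wx":0,"wy":0,"wz":0,"jaw":1},{"dx":-2,"dy":0,"dz":0,"wx":0,"wy":0,"wz":0,"jaw":1},{"dx":-2,"dy":0,"dz":0,"wx":0,"wy":0,"wz":0,"jaw":1},{"dx":-2,"dy":0,"dz":0,"wx":0,"wy":0,"wz":0,"jaw":1},{"dx":-2,"dy":0,"dz":0,"wx":0,"wy":0,"wz":0,"jaw":1},{"dx":-2,"dy":0,"dz":0,"wx":0,"wy":0,"wz":0,"jaw":1},{"dx":-2,"dy":0,"dz":0,"wx":0,"wy":0,"wz":0,"jaw":1},{"dx":0,"dy":0,"dz":0,"wx":0,"wy":0,"wz":0,"jaw":1},{"dx":0,"dy":0,"dz":0,"wx":0,"wy":0,"wz":0,"jaw":1},{"dx":0,"dy":0,"dz":0,"wx":0,"wy":0,"wz":0,"jaw":1}]' >/dev/null
python3 s.py
```

```text
t 14.43 tip stand mm [26.1 57.2] z 200.9 yaw 0.09 zax [ 0. -0. -1.] F [1.4 0.  0.8] w 0.01
t 15.27 tip stand mm [12.7 57.9] z 201.1 yaw 0.092 zax [ 0.001 -0.    -1.   ] F [ 3.6 -2.3  2.6] w 0.0
```

```bash
python3 -m handwheel '[{"dx":-2,"dy":0,"dz":0,"wx":0,"wy":0,"wz":0,"jaw":1},{"dx":-2,"dy":0,"dz":0,"wx":0,"wy":0,"wz":0,"jaw":1},{"dx":-2,"dy":0,"dz":0,"wx":0,"wy":0,"wz":0,"jaw":1},{"dx":-2,"dy":0,"dz":0,"wx":0,"wy":0,"wz":0,"jaw":1},{"dx":-2,"dy":0,"dz":0,"wx":0,"wy":0,"wz":0,"jaw":1},{"dx":-2,"dy":0,"dz":0,"wx":0,"wy":0,"wz":0,"jaw":1},{"dx":-2,"dy":0,"dz":0,"wx":0,"wy":0,"wz":0,"jaw":1},{"dx":-1,"dy":0,"dz":0,"wx":0,"wy":0,"wz":0,"jaw":1},{"dx":0,"dy":0,"dz":0,"wx":0,"wy":0,"wz":0,"jaw":1},{"dx":0,"dy":0,"dz":0,"wx":0,"wy":0,"wz":0,"jaw":1}]' | grep ft_
python3 -m handwheel '[{"dx":-2,"dy":0,"dz":0,"wx":0,"wy":0,"wz":0,"jaw":1},{"dx":-2,"dy":0,"dz":0,"wx":0,"wy":0,"wz":0,"jaw":1},{"dx":-2,"dy":0,"dz":0,"wx":0,"wy":0,"wz":0,"jaw":1},{"dx":-2,"dy":0,"dz":0,"wx":0,"wy":0,"wz":0,"jaw":1},{"dx":-2,"dy":0,"dz":0,"wx":0,"wy":0,"wz":0,"jaw":1},{"dx":-2,"dy":0,"dz":0,"wx":0,"wy":0,"wz":0,"jaw":1},{"dx":0,"dy":0,"dz":0,"wx":0,"wy":0,"wz":0,"jaw":1},{"dx":0,"dy":0,"dz":0,"wx":0,"wy":0,"wz":0,"jaw":1},{"dx":0,"dy":0,"dz":0,"wx":0,"wy":0,"wz":0,"jaw":1},{"dx":0,"dy":0,"dz":0,"wx":0,"wy":0,"wz":0,"jaw":1}]' | grep ft_
python3 s.py side
```

```text
ft_force: [6.2, 0.0, -2.7]
ft_force: [2.0, 0.2, -1.7]
t 16.93 tip stand mm [-15.   58.6] z 200.5 yaw 0.092 zax [-0.001  0.001 -1.   ] F [ 2.   0.2 -1.7] w 0.01
side knob? px 98 (np.float64(259.6), np.float64(208.7)) ray@.22 [-49.3  60.4] xyrange [-62.  43.] [-38.  77.] ztop 0.236
```

```bash
python3 -m handwheel '[{"dx":-1,"dy":0,"dz":0,"wx":0,"wy":0,"wz":0,"jaw":1},{"dx":0,"dy":0,"dz":0,"wx":0,"wy":0,"wz":0,"jaw":1},{"dx":0,"dy":0,"dz":0,"wx":0,"wy":0,"wz":0,"jaw":1},{"dx":-1,"dy":0,"dz":0,"wx":0,"wy":0,"wz":0,"jaw":1},{"dx":0,"dy":0,"dz":0,"wx":0,"wy":0,"wz":0,"jaw":1},{"dx":0,"dy":0,"dz":0,"wx":0,"wy":0,"wz":0,"jaw":1},{"dx":-1,"dy":0,"dz":0,"wx":0,"wy":0,"wz":0,"jaw":1},{"dx":0,"dy":0,"dz":0,"wx":0,"wy":0,"wz":0,"jaw":1},{"dx":0,"dy":0,"dz":0,"wx":0,"wy":0,"wz":0,"jaw":1},{"dx":0,"dy":0,"dz":0,"wx":0,"wy":0,"wz":0,"jaw":1}]' | grep ft_
for i in 1 2; do python3 -m handwheel '[{"dx":-0.7,"dy":0,"dz":0,"wx":0,"wy":0,"wz":0,"jaw":1},{"dx":0,"dy":0,"dz":0,"wx":0,"wy":0,"wz":0,"jaw":1},{"dx":0,"dy":0,"dz":0,"wx":0,"wy":0,"wz":0,"jaw":1},{"dx":0,"dy":0,"dz":0,"wx":0,"wy":0,"wz":0,"jaw":1},{"dx":0,"dy":0,"dz":0,"wx":0,"wy":0,"wz":0,"jaw":1},{"dx":0,"dy":0,"dz":0,"wx":0,"wy":0,"wz":0,"jaw":1},{"dx":0,"dy":0,"dz":0,"wx":0,"wy":0,"wz":0,"jaw":1},{"dx":0,"dy":0,"dz":0,"wx":0,"wy":0,"wz":0,"jaw":1},{"dx":0,"dy":0,"dz":0,"wx":0,"wy":0,"wz":0,"jaw":1},{"dx":0,"dy":0,"dz":0,"wx":0,"wy":0,"wz":0,"jaw":1}]' | grep ft_; done
python3 s.py
```

```text
ft_force: [4.9, 0.4, -4.6]
ft_force: [7.2, 0.9, -4.7]
ft_force: [5.9, 0.2, -4.6]
t 19.48 tip stand mm [-18.8  58.1] z 200.8 yaw 0.092 zax [ 0.001  0.    -1.   ] F [ 5.9  0.2 -4.6] w 0.01
```

```bash
for i in 1 2; do python3 -m handwheel '[{"dx":-0.8,"dy":0,"dz":0,"wx":0,"wy":0,"wz":0,"jaw":1},{"dx":0,"dy":0,"dz":0,"wx":0,"wy":0,"wz":0,"jaw":1},{"dx":0,"dy":0,"dz":0,"wx":0,"wy":0,"wz":0,"jaw":1},{"dx":0,"dy":0,"dz":0,"wx":0,"wy":0,"wz":0,"jaw":1},{"dx":0,"dy":0,"dz":0,"wx":0,"wy":0,"wz":0,"jaw":1},{"dx":0,"dy":0,"dz":0,"wx":0,"wy":0,"wz":0,"jaw":1},{"dx":0,"dy":0,"dz":0,"wx":0,"wy":0,"wz":0,"jaw":1},{"dx":0,"dy":0,"dz":0,"wx":0,"wy":0,"wz":0,"jaw":1},{"dx":0,"dy":0,"dz":0,"wx":0,"wy":0,"wz":0,"jaw":1},{"dx":0,"dy":0,"dz":0,"wx":0,"wy":0,"wz":0,"jaw":1}]' | grep ft_; done
python3 s.py
```

```text
ft_force: [6.0, 0.9, -5.5]
ft_force: [8.0, -0.2, -6.5]
t 21.15 tip stand mm [-20.  58.] z 200.8 yaw 0.092 zax [ 0.002  0.    -1.   ] F [ 8.  -0.2 -6.5] w 0.0
```

Force is rising and the tip is at the expected home position. I'll withdraw and check.

```bash
python3 -m handwheel '[{"dx":5,"dy":0,"dz":0,"wx":0,"wy":0,"wz":0,"jaw":1},{"dx":15,"dy":0,"dz":0,"wx":0,"wy":0,"wz":0,"jaw":1},{"dx":15,"dy":0,"dz":0,"wx":0,"wy":0,"wz":0,"jaw":1},{"dx":15,"dy":0,"dz":0,"wx":0,"wy":0,"wz":0,"jaw":1},{"dx":15,"dy":0,"dz":-10,"wx":0,"wy":0,"wz":0,"jaw":1},{"dx":15,"dy":10,"dz":-15,"wx":0,"wy":0,"wz":0,"jaw":1},{"dx":15,"dy":15,"dz":-15,"wx":0,"wy":0,"wz":0,"jaw":1},{"dx":10,"dy":15,"dz":-15,"wx":0,"wy":0,"wz":0,"jaw":1},{"dx":0,"dy":15,"dz":-15,"wx":0,"wy":0,"wz":0,"jaw":1},{"dx":0,"dy":0,"dz":0,"wx":0,"wy":0,"wz":0,"jaw":1}]' | grep ft_
python3 s.py top side
python3 - <<'E'
from h import *
c=grab('side'); cv2.imwrite('pics/d.png',cv2.resize(c['color'][170:290,180:340],(800,600),interpolation=cv2.INTER_CUBIC)[:,:,::-1])
E
```

```text
ft_force: [-0.7, -1.6, 0.7]
t 21.98 tip stand mm [85.1 -1. ] z 273.2 yaw 0.087 zax [ 0.002 -0.002 -1.   ] F [-0.7 -1.6  0.7] w 0.0
top knob? px 35 (np.float64(250.7), np.float64(194.5)) ray@.22 [-50.9  64.4] xyrange [-64.  61.] [-39.  69.] ztop 0.233
side knob? px 125 (np.float64(259.9), np.float64(208.3)) ray@.22 [-50.1  58.9] xyrange [-69.  42.] [-31.  75.] ztop 0.238
```

View pics/d.png

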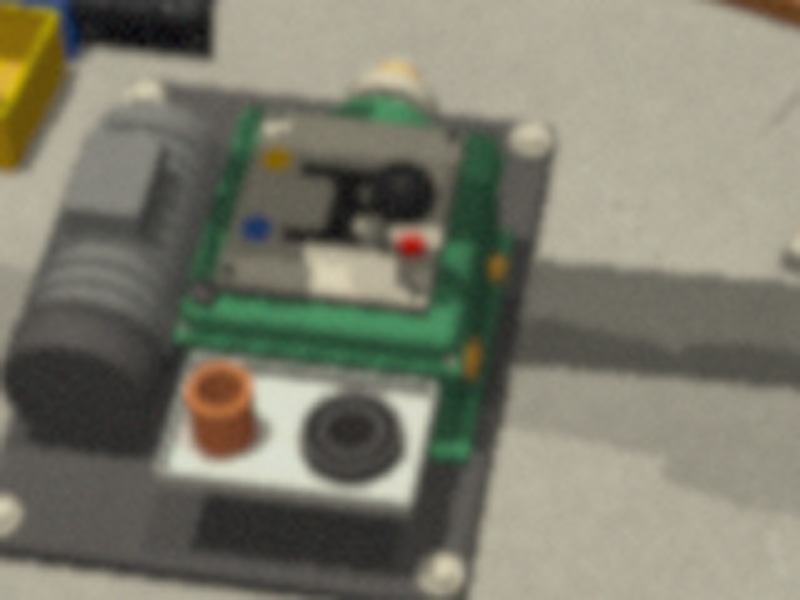

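The knob is at (402,190), next to red at (411,245), at about (-49, 58) mm. That matches the home position, and the tray parts haven't moved.

```bash
python3 -c "
from cell import arm; print(arm.sign_off())"
```

```text
the job is handed in; nothing more can be done
None
```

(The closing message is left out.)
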